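Clamp the opened phone in the repair jig

TASK

Clamp the opened phone in its repair jig: with the side of a finger push the orange tab so that the clamp strap swings over the phone all the way to its stop, and only then push the red cam lever down as far as it goes, so that the rubber foot presses on the phone. Only push: pick nothing up, keep the fingers off the open phone itself, and leave the phone and the other things on the bench where they are; finish clear of the jig.

Things in the scene. Friction and masses are not known exactly. Their poses are not given: they have to be found in the camera images.
- jig: Aluminium base plate, fixed to the bench, 176 (x) x 150 (y) x 10 mm; origin on the bench under the centre of the phone nest, x points towards the robot, y to its right (within 0.25 rad). The phone lies on it, long side along x, between low black rails 17 mm high. The clamp's upright pivot post stands at x 0, y -56 mm; a steel stop pin (10 mm thick, top at z 38 mm) at x -15.5, y 53 mm.
- strap (a joint): Angle of the strap about the post, rad, 0 to 1.6, growing anticlockwise from above. It points (strap - 0.03) rad from the jig's +x: parked beside the phone at first (0.15 to 0.55), across the phone's middle along the jig's +y, against its stop, at 1.6. Friction 0.12 N m (1 to 2 N at the tab); it stays where left. Steel bar 18 mm wide, z 27 to 35 mm, reaching 115 mm from the post.
- tab (a point): Centre of the orange upright push tab on the strap's free end, 106 mm from the pivot axis, 46 mm above the bench (5 mm lower when clamped). The tab is 18 mm along the strap, 12 mm across it, from z 35 to 60 mm. Axes turn with the strap: x along it away from the post, z up; a push in its +y swings the strap over the phone.
- lever (a joint): Angle of the red cam lever, rad, 0 to 1.15, on a level pin on top of the post. It points away from the strap (to the strap's -x), turns with it, and stands (1.2 - lever) rad above the horizontal: nearly upright at the start (0 to 0.2), nearly level at 1.15, fully down. Friction 0.22 N m (3 to 5 N at its end); it stays where left. Going down it lowers the strap and its foot by 5 mm.
- cam_axis (a point): Centre of the lever's hinge pin, on the pivot post's axis, 58 mm above the bench. x points along the strap towards the tab, z up; the lever lies on its -x side. The cam and post stand no higher than about 75 mm.
- lever_tip (a point): Centre of the round cross bar (13 mm thick, 22 mm wide) at the outer end of the red lever, 76 mm from the hinge pin. The handle between is 18 mm wide and 9 mm thick.
- foot: Black rubber foot under the strap, 78 x 14 x 5 mm, sprung; its underside is 20.5 mm above the bench when unclamped, 2.5 mm over the phone's side rails. Origin at the bench height on the pivot axis, x along the strap.
- phone: Opened phone with blue frame, 144 x 70 x 8 mm, lying loose in the jig's nest, about 2 mm play; origin at the centre of its underside, x along its long side. Its top is 18 mm above the bench.
- flux_jar: Bystander: cream plastic jar with a grey lid, 56 mm across, 70 mm high; origin at the centre of its underside.
- charger: Bystander: white charger cube, 55 x 42 x 28 mm; origin at the centre of its underside.
- bottle: Bystander: white bottle with blue cap, 45 mm across, 105 mm high; origin at the centre of its underside.
- spudger: Bystander: black nylon prying stick lying flat, 10 x 150 x 8 mm; origin at the centre of the underside, long side along y.
- lighter: Bystander: small red lighter lying flat, 25 x 78 x 14 mm; origin at the centre of the underside, long side along y.
- driver_red: Bystander: small red screwdriver lying on the bench beside the jig, 13 x 132 x 11 mm; origin at the centre of the underside, long side along y.

How it is judged:
On the way, in this order (a step that is already met when the one before it is completed fails the run):
1. the strap is swung over the phone to its stop while the lever is still up (value of joint strap above 1.53 rad and value of joint lever below 0.5 rad), for 0.2 s.
2. the lever is pushed fully down and the foot presses on the phone (value of joint strap above 1.52 rad and value of joint lever above 1.07 rad and contact force between foot and phone above 2.5 N), for 0.2 s.
At the end, for the whole second after the job is handed in: The strap is within 0.08 rad of its stop (strap over 1.52), the lever is within 0.08 rad of fully down (lever over 1.07), the rubber foot presses on the phone with more than 2.5 N, and the phone is at rest within 8 mm of where it lay (all of step 2 and distance of phone from where it was at the start of the episode below 0.008 m and linear speed of phone below 0.02 m/s); the robot touches nothing.
It fails at once if the lever is pushed down before the strap is over the phone at its stop (value of joint lever above 0.6 rad and value of joint strap below 1.45 rad).
It fails at once if the phone is lifted or shifted out of its nest (distance of phone from where it was at the start of the episode above 0.012 m).
It fails at once if the fingers press on the open phone (contact force between the fingers and phone above 2 N).
It fails at once if another thing on the bench is lifted, knocked or moved by more than 2 cm (distance of any of flux_jar, charger, bottle, spudger, lighter, driver_red from where it was at the start of the episode above 0.02 m).
It also fails if it takes over 50 s, if anything falls off the work surface, if the arm or the gripper's body presses on something with over 40 N, if the wrist force passes 120 N, or if a joint passes its speed limit or range.

ROBOT

A 7-joint arm with a two-finger parallel gripper is mounted at the origin on a cart in front of the work surface, level with it; the furniture and walls round the work are solid. World frame = base frame: x ahead of the robot, y to its left, z up, the work surface at z = 0. Lengths are in m, angles in rad, forces in N, time in s.
With the tool pointing down it reaches from about 0.35 to 0.9 m from the base axis. Payload 8.1 kg.
Tool frame: the origin (TCP) lies at the very end of the fingers, on their centre line; the grasp point (between the pads) lies 19 mm behind it (arm.tcp_to_grasp is the z of the grasp point in the tool frame, in m); z points along the fingers, y is the line along which they close (so a half turn about z gives the same grasp; the last joint's range is limited). The gripper opens to 92 mm and grips with 3 to 60 N. Pads are 19 mm wide; open, the fingers measure 130 mm over their backs; the gripper's body (75 mm by 190 mm) begins 47 mm behind the grasp point.
Start: joints at [1.165, 0.434, 0.025, 1.573, -0.012, 1.134, -0.075], TCP at [0.186, -0.597, 0.227] pointing down, gripper open.
Joint ranges: [-2.62, 2.62], [-0.44, 2.09], [-1.27, 1.32], [0.08, 2.57], [-1.32, 4.46], [0.12, 2], [-2.74, 2.74]. Speed limits (rad/s): [2.22, 2.22, 3.01, 3.01, 3.14, 3.14, 3.14].

INTERFACE

Orientations are given as a rotation vector (axis times angle).
In Python, from cell import readout, vision, sign_off, arm gives the robot as it stands. The module is installed in compiled form; this text tells all that it offers.
- The arm moves only by the shell command python3 -m creep 'ROWS' [FORCE]. ROWS is JSON, a list of rows, each a list of 5 numbers: the shift along the tool's x, y, z in units of 4 cm (1.0 is 4 cm), then the turn about the tool's z in units of 4 degrees (1.0 is 4 degrees), then the opening, from 0 (shut) to 1 (fully open). A call has 1 to 12 rows; each row shifts and turns the commanded pose from where the row before left it, along the tool's axes as they then stand; what a row does not reach is not made up. A row lasts 1/8 s, in which the tool goes at most 62.5 mm and 10.7 degrees, less where a joint would pass 70% of its speed; a pose out of reach is approached as far as the arm can. A call with a number of a shift or a turn outside -1 to 1 is refused whole. A call with a gripper value outside its range is refused whole. The fingers move at their own pace and stop on an object; FORCE is the grip in N (left out, the last holds). Time passes only in rows, so rows that do not move let the fingers close. It gives the time, the measured TCP pose, the force, the opening and the grip force at its end, in the units of the state.
- readout.observe(): the state, without advancing time (a new reading comes with each control period).
- vision.get_image(name): name is "side" or "top"; returns a dict with "pixels" (480x640x3 uint8, blue, green, red), "z_map" (480x640 float32, m along the optical axis (not along the pixel's ray), 0 where there is no reading), "camera_matrix" (3x3 intrinsics, pixels), "k1" (the pictures are not rectified: a ray, as slopes to the right and down, at radius r is drawn at 1 + k1 r^2 times it, then the intrinsics apply), "position" and "rotation" of the camera in the world. Camera axes: x right, y up, looking along -z (the intrinsics and any distortion apply to the point x, -y, -z); pixel columns grow to the right and rows downward; lengths in m; the calibration is good to about 2 mm. A picture is of the moment at which its call begins.
- sign_off(): hands the job in; it is judged then, once.
The state is a dict: "clock": time; "joints": joint angles; "dq": joint speeds; "joint_efforts": joint torques, N m; "position": TCP position; "ee_rot": TCP orientation; "force": force on the tool from outside, world axes, zero at the start; "ft_torque": the same for the moment, N m; "width": opening from 0.0 (shut) to 1.0 (fully open); "gripper_force": force on a finger pad.
Only numpy, scipy, OpenCV 4.12 (cv2) and the standard library are available. Lean on these libraries where they do the work, as an engineer would, in place of code of your own. Each camera call takes 0.05 s, during which the arm holds its last target. There are 200 camera calls.

## Working session

There is one attempt and no reset: what is moved stays moved. The work goes in short steps, Python scripts to look and compute and a shell command to move; the robot and the scene stay as the last step left them, time stands still between calls to the robot, and variables do not carry over. Pictures are saved under pics/ and viewed, at most 10 in all, crops included, and the job is handed in when it is done.

```bash
mkdir -p pics
cat > h.py <<'E'
import numpy as np, cv2
from cell import readout, vision, arm
def cloud(im):
    K=np.array(im["camera_matrix"]);k1=im["k1"];z=im["z_map"]
    v,u=np.mgrid[0:480,0:640]
    xd=(u-K[0,2])/K[0,0];yd=(v-K[1,2])/K[1,1]
    x,y=xd.copy(),yd.copy()
    for _ in range(15):
        f=1+k1*(x*x+y*y); x=xd/f;y=yd/f
    P=np.stack([x*z,-y*z,-z],-1)
    return P@np.array(im["rotation"]).T+np.array(im["position"])
E
python3 - <<'E'
from h import *
s=readout.observe();print(s)
for n in("top","side"):
    im=vision.get_image(n);cv2.imwrite(f"pics/{n}0.png",im["pixels"]);print(n,im["position"],im["rotation"],im["k1"],im["camera_matrix"])
    np.savez(f"{n}0.npz",P=cloud(im),I=im["pixels"],z=im["z_map"])
E
```

```text
{'clock': 0.0, 'joints': array([ 1.16539712,  0.43523728,  0.0249164 ,  1.57409155, -0.01156153,
        1.1340127 , -0.0751021 ]), 'dq': array([-0.00056678, -0.00051035,  0.00118606,  0.0004544 , -0.00234118,
        0.00092986,  0.00077071]), 'joint_efforts': array([ 1.09378521e-03, -6.67838144e+01,  9.86136161e-01, -3.14457321e+01,
       -6.02897652e-02,  4.30510368e-02,  1.27698445e-04]), 'position': array([ 0.18618069, -0.59608382,  0.2259376 ]), 'ee_rot': array([-3.10411936e+00, -4.73579754e-01,  6.21199340e-04]), 'force': array([ 0.7165401 , -0.02600323, -0.0400252 ]), 'ft_torque': array([ 0.03156229, -0.01217328,  0.02172956]), 'gripper_force': 0.0, 'width': 1.0030632994217572}
top [ 0.32790225 -0.03092012  1.17355394] [ 0.13742104 -0.16937335 -1.57243061] -0.027172709099115656 [[479.86160409   0.         316.92172042]
 [  0.         479.86160409 233.60676643]
 [  0.           0.           1.        ]]Traceback (most recent call last):
  File "<stdin>", line 5, in <module>
  File "h.py", line 11, in cloud
    return P@np.array(im["rotation"]).T+np.array(im["position"])
           ~~~~~~~~~~~~~~~~~~~~~~~~~~~~^~~~~~~~~~~~~~~~~~~~~~~~~
ValueError: operands could not be broadcast together with shapes (480,640) (3,)
```

View pics/top0.png

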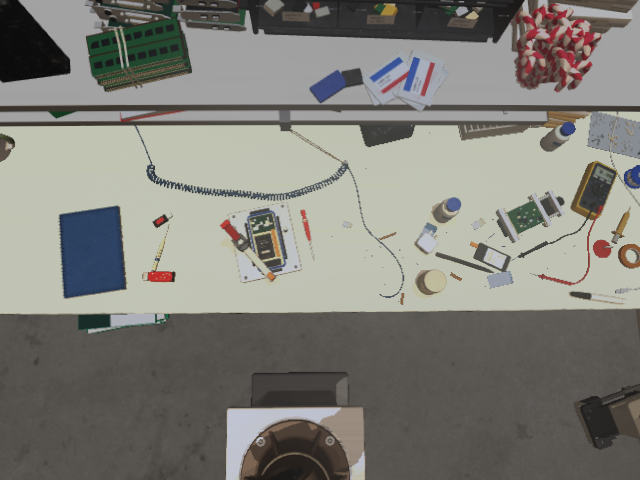

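The top view shows the jig at about (265,242). The red lever points to the upper left at (230,228), the orange tab is near (270,278), and the red driver is to the right at (307,233).

```bash
sed -i 's/^import numpy.*/&\nfrom scipy.spatial.transform import Rotation as R/; s/np.array(im\["rotation"\]).T/R.from_rotvec(im["rotation"]).as_matrix().T/' h.py
python3 - <<'E'
from h import *
for n in("top","side"):
    im=vision.get_image(n);print(n,im["position"],im["rotation"],im["k1"])
    P=cloud(im);I=im["pixels"]
    np.savez(f"{n}0.npz",P=P,I=I,z=im["z_map"])
    if n=="top":
        I=cv2.resize(I[190:300,190:350],(800,550),interpolation=cv2.INTER_CUBIC)
    cv2.imwrite(f"pics/{n}1.png",I)
    print([P[v,u].round(3) for v,u in((242,265),(278,270),(228,228),(290,350))])
E
```

```text
top [ 0.32790225 -0.03092012  1.17355394] [ 0.13742104 -0.16937335 -1.57243061] -0.027172709099115656
[array([0.536, 0.071, 0.019]), array([0.443, 0.055, 0.061]), array([0.551, 0.147, 0.114]), array([ 0.419, -0.135,  0.   ])]
side [0.70563785 0.95139495 0.77813725] [0.11815607 1.40363918 2.63367677] -0.13479857590652225
[array([0.675, 0.499, 0.482]), array([0.676, 0.557, 0.481]), array([0.709, 0.467, 0.481]), array([ 0.457, -0.007,  0.   ])]
```

View pics/top1.png

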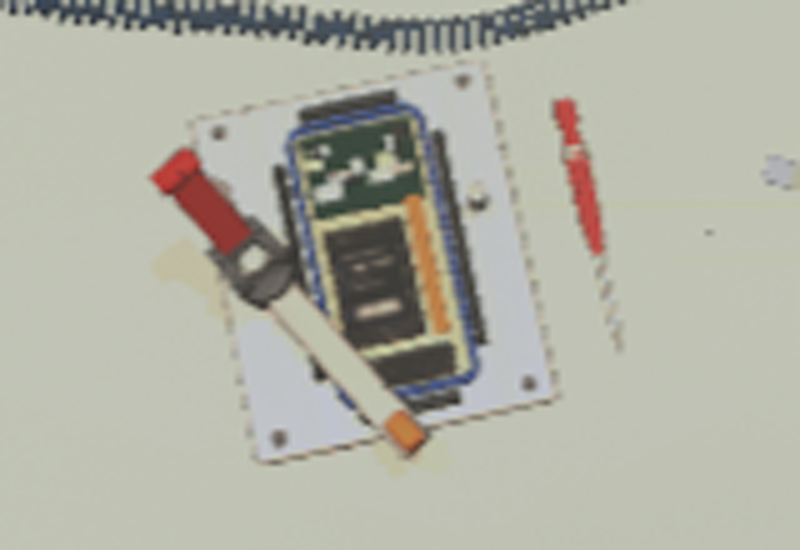

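View pics/side1.png

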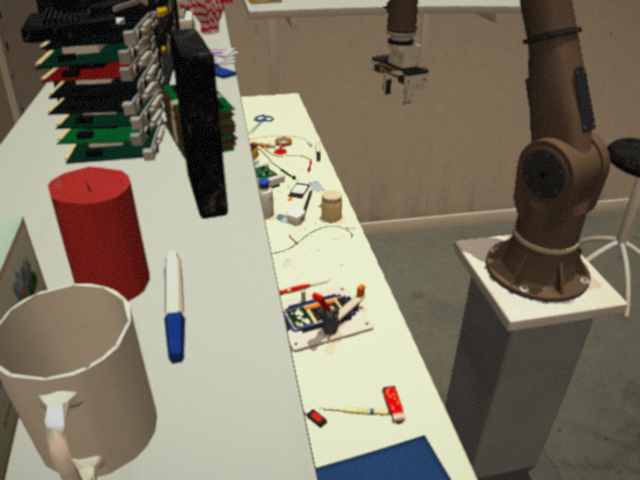

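The top crop shows the plate corners at about (190,122), (490,65), (558,400) and (258,463), the tab at (405,432), the lever tip at (177,172) and the post at about (255,262). The side view shows the arm well away, with a shelf at z≈0.48 on the far side.

Run:
```python
from h import *
d=np.load("top0.npz");P=d["P"];I=d["I"]
w=P[...]; hsv=cv2.cvtColor(I,cv2.COLOR_BGR2HSV)
roi=np.zeros((480,640),bool);roi[190:300,190:350]=1
h,s,v=hsv[...,0],hsv[...,1],hsv[...,2]
z=P[...,2]
org=roi&(z>.045)&(z<.07)&(s>120)&(h>5)&(h<22)
print("tab",org.sum(),np.median(P[org],0),P[org].min(0),P[org].max(0))
red=roi&(z>.06)&(s>100)&((h<5)|(h>172))
print("lever",red.sum(),P[red].min(0),P[red].max(0)); tip=red&(z>z[red].max()-.012);print("tip",P[tip].mean(0))
# plate: z 6..14mm
pl=roi&(z>.006)&(z<.04)
cs,_=cv2.findContours(pl.astype(np.uint8),cv2.RETR_EXTERNAL,cv2.CHAIN_APPROX_NONE)
c=max(cs,key=cv2.contourArea)[:,0]
pts=P[c[:,1],c[:,0]];pts=pts[(pts[:,2]<.014)][:,:2].astype(np.float32)
r=cv2.minAreaRect(pts*1000);print(r)
C=[P[int(190+y/5),int(190+x/5)] for x,y in((197,130),(483,72),(550,394),(264,455))]
print(np.round(C,4),np.mean(C,0))
a=np.array(C)[:,:2]; ex=(a[2]+a[3]-a[0]-a[1]);ey=(a[1]+a[2]-a[0]-a[3])
print("ex ang",np.degrees(np.arctan2(ex[1],ex[0])),"ey",np.degrees(np.arctan2(ey[1],ey[0])))
st=roi&(z>.030)&(z<.040)&(s<60)&(v>130);print("strap/pin",P[st].mean(0),st.sum())
stuff=roi&(z>.065)&(s<100);print("post",np.median(P[stuff],0),stuff.sum())
print("tool R",R.from_rotvec(readout.observe()["ee_rot"]).as_matrix().round(3))
```

```text
tab 34 [0.44856626 0.05510023 0.05859772] [0.4414779  0.04670244 0.04905836] [0.45807549 0.0624127  0.06376481]
lever 170 [0.52990144 0.12627236 0.0736954 ] [0.56682648 0.162283   0.13458117]
tip [0.55775401 0.15104376 0.12756428]
((540.0669555664062, 75.24897003173828), (176.59625244140625, 151.4632110595703), 12.33546257019043)
[[ 0.6041  0.1627  0.0077]
 [ 0.6347  0.0211  0.0064]
 [ 0.4732 -0.0136  0.0057]
 [ 0.4419  0.1266  0.0106]] [0.53846894 0.07418029 0.00761072]
ex ang -167.66447305273658 ey -77.61030847109939
strap/pin [0.49357057 0.08420184 0.03436043] 261
post [0.63913956 0.12979589 0.07604764] 484
tool R [[ 0.955  0.298 -0.   ]
 [ 0.298 -0.955  0.001]
 [-0.    -0.001 -1.   ]]
```

```bash
python3 -m creep '[[0.4,-0.5,0,0,0],[0.7,-0.95,0,0,0],[0.7,-0.95,0,0,0],[0.7,-0.95,0,0,0],[0.7,-0.95,0,0,0],[0.7,-0.95,0,0,0],[0.7,-0.95,0,0,0],[0.7,-0.95,0,0,0],[0.7,-0.95,0,0,0],[0.7,-0.95,0,0,0],[0.7,-0.95,0,0,0],[0.7,-0.95,0,0,0]]' 20
python3 -m creep '[[0.7,-0.95,0,0,0],[0.7,-0.95,0,0,0],[0.7,-0.95,0,0,0],[0.4,-0.5,0,0,0],[0,0,0,-1,0],[0,0,0,-1,0],[0,0,0,-1,0],[0,0,0,-1,0],[0,0,0,-1,0],[0,0,0,-1,0],[0,0,0,-0.5,0],[0,0,0,0,0]]'
cat > st.py <<'E'
from h import *
import sys
# tool pose in jig strap frame for a given strap angle guess, and tool-axis move to target
s=readout.observe();M=R.from_rotvec(s["ee_rot"]).as_matrix();p=s["position"]
post=np.array([.528,.1297]);J=np.radians(-167.65)
print("t",s["clock"],"p",p.round(4),"yaw tool y deg",np.degrees(np.arctan2(M[1,1],M[0,1])).round(1),"F",s["force"].round(2),"w",s["width"])
v=p[:2]-post;e=np.array([[np.cos(J),np.sin(J)],[-np.sin(J),np.cos(J)]]);print("jig xy from post",(e@v).round(4),"z",p[2].round(4))
if len(sys.argv)>3:
    t=np.array([float(a) for a in sys.argv[1:4]]);print("units to world target",((t-p)@M/.04).round(2))
E
python3 st.py 0.423 0.086 0.043
```

```text
clock: 1.65
position: [0.3652, -0.0805, 0.2268]
ee_rot: [3.105, 0.473, 0.0]
force: [-0.4, 1.0, -0.0]
width: 0.004
gripper_force: 0.0
clock: 3.15
position: [0.4205, 0.0757, 0.2267]
ee_rot: [2.92, 1.159, -0.0]
force: [0.0, -0.8, -0.5]
width: 0.002
gripper_force: 0.0
t 3.15 p [0.4205 0.0757 0.2267] yaw tool y deg -46.7 F [ 0.01 -0.77 -0.45] w 0.0022596765938629176
jig xy from post [0.1166 0.0297] z 0.2267
units to world target [ 0.22 -0.14  4.59]
```

```bash
python3 -m creep '[[0.22,-0.14,0,0,0],[0,0,0.8,0,0],[0,0,0.8,0,0],[0,0,0.8,0,0],[0,0,0.8,0,0],[0,0,0.8,0,0],[0,0,0.55,0,0],[0,0,0,0,0]]'
python3 st.py 0.423 0.086 0.043
python3 - <<'E'
from h import *
a=vision.get_image("top")["pixels"][190:300,190:350];b=vision.get_image("side")["pixels"][230:390,270:430]
cv2.imwrite("pics/b.png",np.hstack([cv2.resize(a,(480,330)),cv2.resize(b,(320,330))]))
E
```

```text
clock: 4.15
position: [0.4222, 0.0865, 0.0436]
ee_rot: [-2.918, -1.16, 0.004]
force: [-0.5, 0.5, 0.2]
width: 0.004
gripper_force: 0.0
t 4.15 p [0.4222 0.0865 0.0436] yaw tool y deg -46.6 F [-0.53  0.5   0.16] w 0.004298078016739072
jig xy from post [0.1126 0.0196] z 0.0436
units to world target [0.01 0.02 0.02]
```

View pics/b.png

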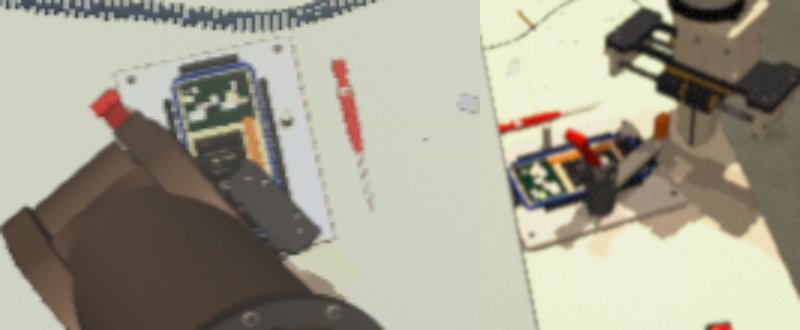

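The picture shows the strap unmoved. In the side inset the finger stands just short of the orange tab (660,125), with the tip above the strap level. Next I push along the arc.

```bash
python3 -m creep '[[0,0.3,0,0,0],[-0.035,0.185,0,-1,0],[-0.035,0.185,0,-1,0],[-0.035,0.185,0,-1,0],[-0.035,0.185,0,-1,0],[-0.035,0.185,0,-1,0],[-0.035,0.185,0,-1,0]]'
python3 st.py
```

```text
clock: 5.12
position: [0.4623, 0.0428, 0.0454]
ee_rot: [2.613, 1.742, -0.0]
force: [-1.8, -0.1, -0.5]
width: 0.004
gripper_force: 0.8
t 5.125 p [0.4623 0.0428 0.0454] yaw tool y deg -22.6 F [-1.79 -0.08 -0.5 ] w 0.004018634692385195
jig xy from post [0.0828 0.0709] z 0.0454
```

Run:
```python
from h import *
im=vision.get_image("side");cv2.imwrite("pics/c.png",cv2.resize(im["pixels"][230:390,270:430],(560,560)))
P=cloud(im);I=im["pixels"];h,s,v=cv2.split(cv2.cvtColor(I,cv2.COLOR_BGR2HSV))
o=(h>5)&(h<22)&(s>140)&(P[...,2]>.04)&(P[...,2]<.065)&(abs(P[...,0]-.5)<.1)&(abs(P[...,1]-.06)<.1)
c=np.median(P[o],0);print(o.sum(),c,np.degrees(np.arctan2(c[1]-.1297,c[0]-.528))+167.65)
```

```text
47 [0.48292645 0.03940612 0.05304625] 51.1222157219823
```

View pics/c.png

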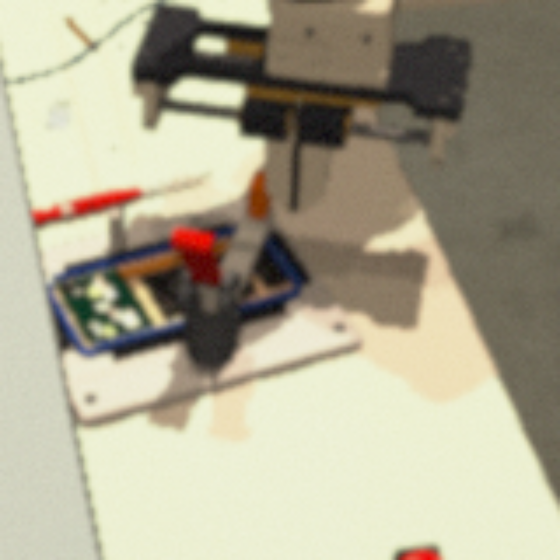

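The tab at (258,195) is being pushed by the finger, with the strap at about 51°. I carry on.

```bash
python3 -m creep '[[-0.035,0.185,0.03,-1,0],[-0.035,0.185,0,-1,0],[-0.035,0.185,0,-1,0],[-0.035,0.185,0,-1,0],[-0.035,0.185,0,-1,0],[-0.035,0.185,0,-1,0],[-0.035,0.185,0,-1,0],[-0.035,0.185,0,-1,0]]'
python3 st.py
python3 -m creep '[[-0.035,0.185,0,-0.9,0],[0,0.1,0,0,0],[0,0.05,0,0,0]]'
python3 - <<'E'
from h import *
im=vision.get_image("side")
P=cloud(im);I=im["pixels"];h,s,v=cv2.split(cv2.cvtColor(I,cv2.COLOR_BGR2HSV))
o=(h>5)&(h<22)&(s>140)&(P[...,2]>.04)&(P[...,2]<.065)&(abs(P[...,0]-.5)<.1)&(abs(P[...,1]-.06)<.1)
c=np.median(P[o],0);print(o.sum(),c,np.degrees(np.arctan2(c[1]-.1297,c[0]-.528))+167.65)
E
```

```text
clock: 6.18
position: [0.5183, 0.023, 0.0441]
ee_rot: [2.033, 2.394, -0.001]
force: [-1.0, -1.4, -0.3]
width: 0.005
gripper_force: 0.7
t 6.175 p [0.5183 0.023  0.0441] yaw tool y deg 9.3 F [-1.04 -1.36 -0.27] w 0.004787598677854754
jig xy from post [0.0323 0.1021] z 0.0441
clock: 6.55
position: [0.5307, 0.0242, 0.0436]
ee_rot: [1.961, 2.454, -0.004]
force: [-6.1, -4.9, 3.1]
width: 0.002
gripper_force: 3.3
63 [0.55386964 0.02977815 0.05287084] 92.16509853042191
```

```bash
python3 -m creep '[[0,0.06,0,0,0],[0,0.05,0,0,0],[0,0,0,0,0]]'; python3 st.py
```

```text
clock: 6.98
position: [0.5316, 0.0242, 0.043]
ee_rot: [-1.959, -2.453, 0.012]
force: [-12.7, -7.1, 10.6]
width: 0.007
gripper_force: 7.7
t 6.975 p [0.5316 0.0242 0.043 ] yaw tool y deg 12.8 F [-12.66  -7.06  10.64] w 0.006910448422970475
jig xy from post [0.019  0.1038] z 0.043
```

```bash
python3 -m creep '[[0,-0.25,0,0,0],[0,-0.5,0,0,0],[0,0,-0.8,0,0],[0,0,-0.9,0,0],[0,0,-0.9,0,0],[0,0,-0.9,0,0],[0,0,0,0,0]]'; python3 st.py .531 .115 .160
python3 - <<'E'
from h import *
def m(n,im):
    P=cloud(im);I=im["pixels"];h,s,v=cv2.split(cv2.cvtColor(I,cv2.COLOR_BGR2HSV))
    box=(abs(P[...,0]-.53)<.07)&(abs(P[...,1]-.1)<.12)
    o=(h>5)&(h<22)&(s>140)&(P[...,2]>.04)&(P[...,2]<.065)&box
    if o.sum(): 
        c=np.median(P[o],0);print(n,"tab",o.sum(),c.round(4))
    r=((h<5)|(h>172))&(s>120)&(P[...,2]>.055)&(P[...,2]<.16)&box
    if r.sum():
        Q=P[r];q=Q[Q[:,2]>Q[:,2].max()-.012];print(n,"lever",r.sum(),Q.min(0).round(4),Q.max(0).round(4),"tip",q.mean(0).round(4))
for n in("side","top"):
    im=vision.get_image(n);m(n,im)
    if n=="side":cv2.imwrite("pics/d.png",cv2.resize(im["pixels"][230:390,270:430],(560,560)))
E
```

```text
clock: 7.85
position: [0.5082, 0.0208, 0.1864]
ee_rot: [1.955, 2.453, 0.006]
force: [0.2, -0.3, -0.2]
width: 0.006
gripper_force: 0.0
t 7.85 p [0.5082 0.0208 0.1864] yaw tool y deg 12.9 F [ 0.25 -0.3  -0.18] w 0.006021463165730795
jig xy from post [0.0427 0.1022] z 0.1864
units to world target [2.17 1.08 0.66]
side tab 54 [0.5541 0.0299 0.0518]
side lever 145 [0.5103 0.1415 0.0749] [0.5352 0.1749 0.1307] tip [0.5221 0.1693 0.1258]
top lever 159 [0.5099 0.133  0.0742] [0.5348 0.1706 0.1321] tip [0.5196 0.163  0.1277]
```

View pics/d.png

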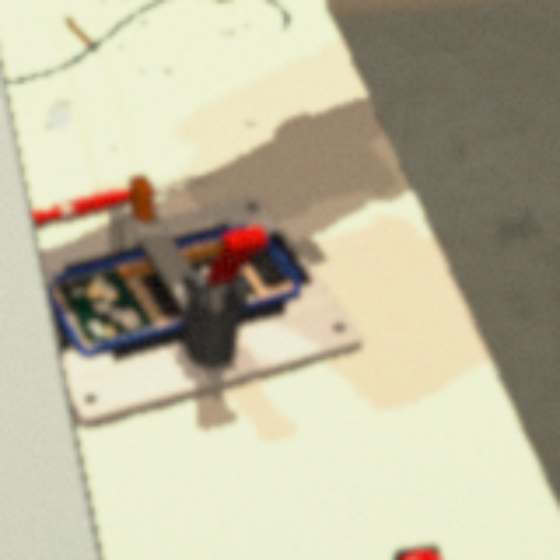

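The strap lies across the phone with the tab at (142,197), at the pin. The lever is still up with its tip at (245,240). I now move over the post behind the lever.

```bash
python3 -m creep '[[0.67,0.27,0,0,0],[0.67,0.27,0,0,0],[0.67,0.27,0,0,0],[0.66,0.28,0,0,0],[0,0,0.6,0,0],[0,0,0.6,0,0],[0,0,0.4,0,0],[0,0,0,0,0]]'; python3 st.py .527 .1346 .122
python3 - <<'E'
from h import *
im=vision.get_image("side");cv2.imwrite("pics/e.png",cv2.resize(im["pixels"][230:390,270:430],(560,560)))
E
```

```text
clock: 8.95
position: [0.5238, 0.1333, 0.118]
ee_rot: [-1.956, -2.456, 0.004]
force: [0.6, 0.2, -0.7]
width: 0.007
gripper_force: 0.0
t 8.95 p [0.5238 0.1333 0.118 ] yaw tool y deg 12.9 F [ 0.6   0.2  -0.69] w 0.006531355867722074
jig xy from post [ 0.0033 -0.0044] z 0.118
units to world target [ 0.01  0.08 -0.1 ]
```

View pics/e.png

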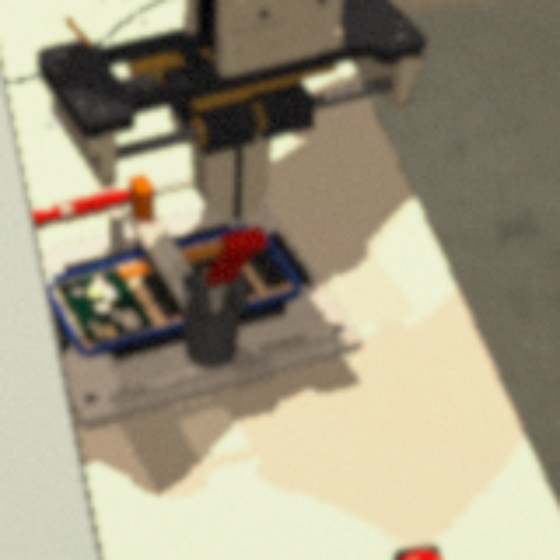

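```bash
python3 -m creep '[[0.2,0.05,0,0,0],[0.2,0,0,0,0],[0.15,0,0.04,0,0],[0.15,0,0.04,0,0],[0.15,0,0.05,0,0],[0.16,0,0.1,0,0],[0.16,0,0.11,0,0],[0.16,0,0.11,0,0]]'; python3 st.py
python3 - <<'E'
from h import *
im=vision.get_image("side");cv2.imwrite("pics/f.png",cv2.resize(im["pixels"][230:390,270:430],(560,560)))
E
```

```text
clock: 10.0
position: [0.5148, 0.1869, 0.1014]
ee_rot: [-1.956, -2.458, -0.001]
force: [0.1, -2.4, 2.5]
width: 0.009
gripper_force: 1.1
t 10.0 p [0.5148 0.1869 0.1014] yaw tool y deg 13.0 F [ 0.12 -2.39  2.55] w 0.008944268881111727
jig xy from post [ 0.0006 -0.0587] z 0.1014
```

View pics/f.png

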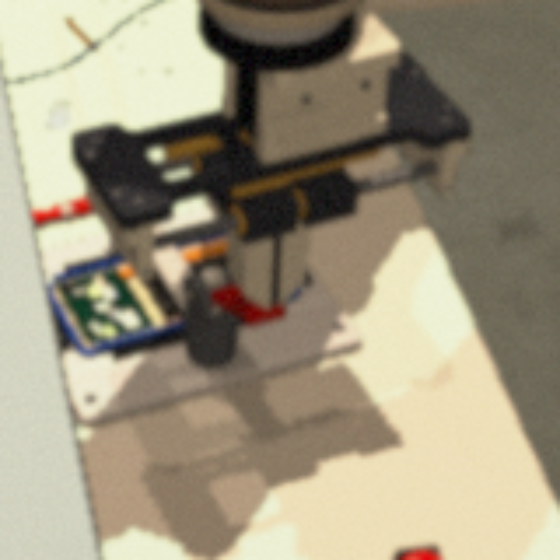

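The finger has bent the lever about halfway down; the red bar is at (262,312) under the finger. I continue down.

```bash
python3 -m creep '[[0.09,0,0.15,0,0],[0.09,0,0.15,0,0],[0.08,0,0.16,0,0],[0.03,0,0.14,0,0],[0.03,0,0.14,0,0],[0.01,0,0.12,0,0],[0,0,0.06,0,0]]'; python3 st.py
```

```text
clock: 10.92
position: [0.5131, 0.2003, 0.0663]
ee_rot: [1.956, 2.457, 0.005]
force: [-2.6, -0.9, 29.4]
width: 0.006
gripper_force: 15.0
t 10.925 p [0.5131 0.2003 0.0663] yaw tool y deg 13.0 F [-2.6  -0.95 29.43] w 0.006296048358234267
jig xy from post [-0.0005 -0.0721] z 0.0663
```

```bash
python3 -m creep '[[0,0,0.06,0,0],[0,0,0,0,0],[0,0,0,0,0]]'; python3 st.py
python3 -m creep '[[0,0,-0.3,0,0],[0,0,-0.8,0,0],[0,0,-0.9,0,0],[0,0,-0.9,0,0],[0,0,-0.9,0,0],[-0.2,-0.9,-0.5,0,0],[0,-0.9,0,0,0],[0,-0.9,0,0,0],[0,-0.9,0,0,0],[0,0,0,0,0]]'; python3 st.py
python3 - <<'E'
from h import *
for n in("top","side"):
    im=vision.get_image(n);P=cloud(im);I=im["pixels"];h,s,v=cv2.split(cv2.cvtColor(I,cv2.COLOR_BGR2HSV))
    box=(abs(P[...,0]-.53)<.07)&(abs(P[...,1]-.12)<.12)
    r=((h<5)|(h>172))&(s>120)&(P[...,2]>.04)&(P[...,2]<.16)&box;Q=P[r]
    print(n,r.sum(),Q.min(0).round(4),Q.max(0).round(4))
    o=(h>5)&(h<22)&(s>140)&(P[...,2]>.035)&(P[...,2]<.065)&box
    print("tab",np.median(P[o],0).round(4))
    if n=="side":b=im["pixels"][230:390,270:430]
    else:a=im["pixels"][190:300,190:350]
cv2.imwrite("pics/g.png",np.hstack([cv2.resize(a,(480,330)),cv2.resize(b,(320,330))]))
E
```

```text
clock: 11.3
position: [0.5148, 0.2008, 0.0658]
ee_rot: [1.955, 2.455, 0.01]
force: [-2.3, -1.0, 34.7]
width: 0.007
gripper_force: 17.2
t 11.3 p [0.5148 0.2008 0.0658] yaw tool y deg 12.9 F [-2.27 -1.03 34.75] w 0.006834309417910432
jig xy from post [-0.0023 -0.0723] z 0.0658
clock: 12.55
position: [0.3712, 0.1574, 0.2338]
ee_rot: [1.956, 2.456, -0.005]
force: [0.9, 0.2, 0.3]
width: 0.007
gripper_force: 0.0
t 12.55 p [0.3712 0.1574 0.2338] yaw tool y deg 12.9 F [0.89 0.2  0.35] w 0.007056453815298853
jig xy from post [ 0.1472 -0.0606] z 0.2338
top 183 [0.5093 0.1437 0.0593] [0.5306 0.2055 0.0708]
tab [0.5464 0.0211 0.0551]
side 234 [0.5055 0.1401 0.0431] [0.5348 0.21   0.0693]
tab [0.5502 0.0286 0.0504]
```

View pics/g.png

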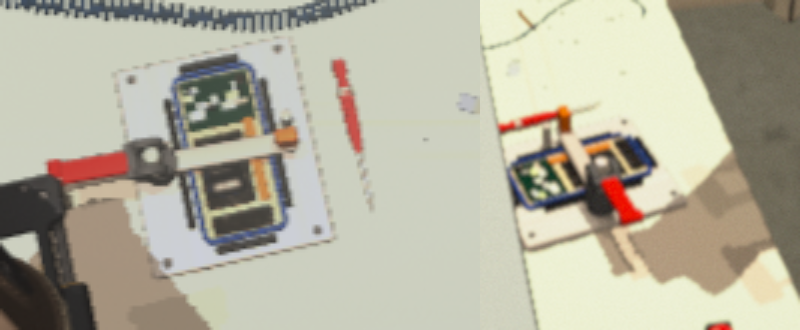

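The picture shows the lever flat, pointing left with its tip at (50,170), and the strap across the phone with the tab at (287,137) next to the pin at (285,117). Nothing else has moved. One quick check of the strap angle.

Run:
```python
from h import *
for n in("top","side"):
    im=vision.get_image(n);P=cloud(im);I=im["pixels"];h,s,v=cv2.split(cv2.cvtColor(I,cv2.COLOR_BGR2HSV))
    e=np.array([.214,-.977]);f=np.array([.977,.214]);d=P[...,:2]-[.528,.1297];a=d@e;b=d@f
    st=(a>.025)&(a<.095)&(abs(b)<.03)&(P[...,2]>.024)&(P[...,2]<.036)
    rd=(a<-.015)&(a>-.1)&(abs(b)<.03)&(P[...,2]>.055)&(P[...,2]<.08)&(s>120)
    for k,m in(("strap",st),("lever",rd)):
        bins=np.linspace(a[m].min(),a[m].max(),9);c=[]
        for i in range(8):
            q=m&(a>=bins[i])&(a<bins[i+1])
            if q.sum()>4:c.append((a[q].mean(),(b[q].min()+b[q].max())/2,P[...,2][q].mean()))
        c=np.array(c);g=np.polyfit(c[:,0],c[:,1],1);gz=np.polyfit(c[:,0],c[:,2],1)
        print(n,k,m.sum(),"dir dev rad (+ = past)",g[0].round(3),"off",g[1].round(4),"z slope",gz[0].round(3),"z",c[:,2].mean().round(4))
```

```text
top strap 213 dir dev rad (+ = past) -0.033 off -0.0004 z slope 0.015 z 0.0299
top lever 176 dir dev rad (+ = past) -0.112 off -0.0029 z slope -0.071 z 0.065
side strap 151 dir dev rad (+ = past) -0.147 off 0.0108 z slope 0.021 z 0.0292
side lever 235 dir dev rad (+ = past) -0.058 off 0.0011 z slope -0.063 z 0.0641
```

The strap may have dragged back slightly while I pressed the lever, with estimates of 1.49–1.57 against the 1.52 threshold. I will push the tab to the stop once more.

```bash
python3 st.py .502 .0154 .041
```

```text
t 12.75 p [0.3742 0.1588 0.2343] yaw tool y deg 12.9 F [ 0.21  0.15 -1.02] w 0.006780035094705772
jig xy from post [ 0.144  -0.0613] z 0.2343
units to world target [-4.21  2.31  4.83]
```

```bash
python3 -m creep '[[-0.7,0.38,0,0,0],[-0.7,0.38,0,0,0],[-0.7,0.38,0,0,0],[-0.7,0.38,0,0,0],[-0.7,0.38,0,0,0],[-0.7,0.38,0,0,0],[0,0,0.9,0,0],[0,0,0.9,0,0],[0,0,0.9,0,0],[0,0,0.9,0,0],[0,0,0.7,0,0],[0,0,0,0,0]]'; python3 st.py .502 .0154 .041
```

```text
clock: 14.25
position: [0.4989, 0.0155, 0.0602]
ee_rot: [-1.954, -2.455, 0.004]
force: [-0.1, -0.1, -0.1]
width: 0.004
gripper_force: 0.0
t 14.25 p [0.4989 0.0155 0.0602] yaw tool y deg 13.0 F [-0.11 -0.1  -0.13] w 0.004422200972343697
jig xy from post [0.0528 0.1053] z 0.0602
units to world target [-0.02  0.08  0.48]
```

```bash
python3 -m creep '[[0,0.08,0.48,0,0],[0,0.3,0,0,0],[0,0.2,0,0,0],[0,0,0,0,0]]'; python3 st.py; python3 -m creep '[[0,0.1,0,0,0],[0,0.1,0,0,0],[0,0,0,0,0]]'; python3 st.py
```

```text
clock: 14.75
position: [0.5238, 0.0212, 0.0438]
ee_rot: [1.956, 2.457, 0.002]
force: [-0.4, 0.3, -1.4]
width: 0.008
gripper_force: 0.0
t 14.75 p [0.5238 0.0212 0.0438] yaw tool y deg 12.9 F [-0.43  0.28 -1.36] w 0.007572603935147492
jig xy from post [0.0273 0.1051] z 0.0438
clock: 15.12
position: [0.5302, 0.0223, 0.0431]
ee_rot: [-1.957, -2.457, 0.001]
force: [-1.8, -1.3, 2.9]
width: 0.008
gripper_force: 1.3
t 15.125 p [0.5302 0.0223 0.0431] yaw tool y deg 12.9 F [-1.78 -1.26  2.9 ] w 0.00759658472509567
jig xy from post [0.0209 0.1054] z 0.0431
```

```bash
python3 -m creep '[[0,0.06,0,0,0],[0,0.06,0,0,0],[0,0.05,0,0,0],[0,0,0,0,0]]'; python3 st.py
```

```text
clock: 15.62
position: [0.5335, 0.0226, 0.0424]
ee_rot: [-1.955, -2.455, 0.01]
force: [-12.6, -4.5, 9.6]
width: 0.009
gripper_force: 8.3
t 15.625 p [0.5335 0.0226 0.0424] yaw tool y deg 12.9 F [-12.59  -4.46   9.61] w 0.00851455929671427
jig xy from post [0.0175 0.1058] z 0.0424
```

```bash
python3 -m creep '[[0,-0.3,0,0,0],[0,-0.6,0,0,0],[0,-0.6,-0.4,0,0],[0,0,-0.8,0,0],[0,0,-0.9,0,0],[0,0,-0.9,0,0],[0,-0.8,-0.9,0,0],[0,0,0,0,0],[0,0,0,0,0]]'
python3 - <<'E'
from h import *
a=vision.get_image("top")["pixels"][190:300,190:350];b=vision.get_image("side")["pixels"][230:390,270:430]
cv2.imwrite("pics/i.png",np.hstack([cv2.resize(a,(480,330)),cv2.resize(b,(320,330))]))
E
```

```text
clock: 16.75
position: [0.4477, 0.0031, 0.1989]
ee_rot: [1.957, 2.456, 0.001]
force: [-0.4, -0.8, 0.9]
width: 0.005
gripper_force: 0.0
```

View pics/i.png

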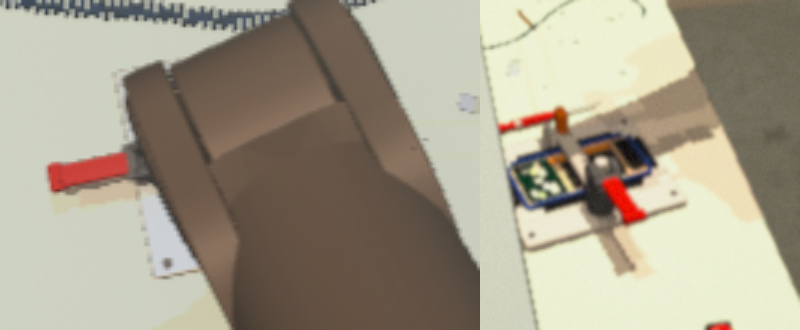

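The lever is flat, with its tip at (632,212) in the side inset. The strap lies across the phone with the tab at (562,120) by the pin, and the gripper is clear of the jig. I hand it in.

```bash
python3 -c "
from cell import sign_off
print(sign_off())"
```

```text
the job is handed in; nothing more can be done
None
```

I handed the job in with the strap pushed to its stop over the phone, the red lever fully down and the arm clear of the jig; `sign_off` gave no verdict, and I did not measure the foot's force on the phone.

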